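Let the tin out of the dispenser

ROBOT

A 6-joint arm with a two-finger parallel gripper is mounted at the origin on a cart in front of the work surface, level with it; the furniture and walls round the work are solid. World frame = base frame: x ahead of the robot, y to its left, z up, the work surface at z = 0. Lengths are in mm, angles in rad, forces in N, time in s.
With the tool pointing down it reaches from about 375 to 925 mm from the base axis. Payload 5.7 kg.
Tool frame: the origin (TCP) lies midway between the tips of the shut fingers; the grasp point (between the pads) lies 19 mm behind it; x points along the fingers, z is the direction in which the jaws open and shut, and the axes are right-handed (so a half turn about x gives the same grasp; the last joint's range is limited). The gripper opens to 85 mm and grips with 20 to 120 N. Pads are 22 mm wide; open, the fingers measure 114 mm over their backs; the gripper's body (76 mm by 85 mm) begins 54 mm behind the grasp point. The pads swing forward as they close: fully open they stand 13 mm farther back than shut.
Start: joints at [-1.439, 0.359, 1.51, -0, 1.272, -0.115], TCP at [146.568, -581.791, 231.267] pointing down, gripper open.
Joint ranges: [-2.97, 2.97], [-1.01, 2.36], [0.21, 2.38], [-0.96, 4.11], [0.2, 2.71], [-2.98, 2.98]. Speed limits (rad/s): [2.39, 2.39, 3.14, 3.14, 3.14, 3.14].

INTERFACE

Orientations are given as [roll, pitch, yaw] about the fixed x, y, z axes, in that order (R = Rz(yaw) Ry(pitch) Rx(roll)).
In Python, from bench import telemetry, vision, finish_job gives the robot as it stands.
- The arm moves only by the shell command python3 -m handwheel 'ROWS'. ROWS is JSON, one flat list of numbers, 7 for each row, row after row: the shift along the tool's x, y, z in m, then the turn, a rotation vector about the tool's x, y, z in units of 8 degrees (1.0 is 8 degrees), then the opening, from -1 (shut) to 1 (fully open). A call has 1 to 5 rows; each row is the pose to reach, as a shift and turn from the pose commanded when the call began, along the tool's axes at that moment; what a row does not reach only later rows make up. A row lasts 1/8 s, in which the tool goes at most 62.5 mm and 10.7 degrees, less where a joint would pass 70% of its speed; a pose out of reach is approached as far as the arm can. A call with a gripper value outside its range is refused whole. The fingers move at their own pace and stop on an object; the grip force is fixed at half the most. Time passes only in rows, so rows that repeat a pose let the fingers close. It gives the time, the measured TCP pose, the force and the opening at its end, in the units of the state.
- telemetry.state(): the state, without advancing time (a new reading comes with each control period).
- vision.grab_frame(name): name is "scene" or "side" or "wrist"; returns a dict with "pixels" (480x640x3 uint8, red, green, blue), "fx", "fy", "cx", "cy" (pixels), "pose" (4x4, takes a point from camera to world coordinates). Camera axes: x right, y down, z forward; pixel columns grow to the right and rows downward; lengths in mm; the calibration is good to about 2 mm. The wrist camera is an equidistant fisheye: a pixel r from the principal point sees the ray r / f radians off the axis. A picture is of the moment at which its call begins. There is no depth.
- finish_job(): hands the job in, once; it reports no verdict.
The state is a dict: "t": time; "joint_pos": joint angles; "joint_vel": joint speeds; "tau": joint torques, N m; "position": TCP position; "ee_rot": TCP orientation; "ft_force": force on the tool from outside, world axes, zero at the start; "wrist_torque": the same for the moment, N m; "gripper_width": finger opening in mm.
Only numpy, scipy, OpenCV 4.12 (cv2) and the standard library are available. Lean on these libraries where they do the work, as an engineer would, in place of code of your own. Each camera call takes 0.05 s, during which the arm holds its last target. There are 200 camera calls.

TASK

One of the two tin dispensers on the worktop still holds a small silver tin. Press the paddle of that dispenser's lever well down with the fingertips so that its gate lifts, keep it down until the tin has rolled out to the front lip, then let go so that the gate drops shut again. Do not touch the tin or the gate, and leave the empty dispenser and the things standing around alone.

Things in the scene. Friction and masses are not known exactly. Their poses are not given: they have to be found in the camera images.
- dispenser_loaded: The dispenser that holds the tin. Pale wood, fixed, 190 mm (x) by 200 mm (y), 118 mm high; yaw up to 0.45 rad. Origin: lane centre, on the worktop; -x is the outlet, towards the robot. A lane (y -33 to +33 mm) slopes down to -x by 0.25 rad, its floor 55 mm up at x = 0, where the gate plate hangs into it. A freed tin rolls to the front lip (inner face x = -90 mm) and lies there.
- dispenser_empty: The other dispenser, of the same make and size, with nothing in it; the two may stand either way round, left and right.
- lever_loaded (a joint): Angle of the loaded dispenser's lever (rad): 0 with the gate shut, growing as the paddle is pressed down, stop at 0.55. The tin is free to roll under the gate from about 0.35 and needs about 0.6 s to reach the lip. A spring shuts the gate: pressing takes about 3 N at first and 5 N at the stop.
- lever_empty (a joint): The same for the empty dispenser.
- paddle_top_loaded (a point): Centre of the top face of the grey ribbed paddle (26 mm along dispenser x, 34 mm along y) on the lever's outer end, on the dispenser's +y side. At rest it is level, 116 mm above the worktop, 74 mm outside the pivot (dispenser y = +164 mm); pressed fully down it is 40 mm lower and 6 mm nearer the pivot.
- paddle_top_empty (a point): The same point on the empty dispenser's paddle.
- pivot_loaded (a point): Pivot of the loaded dispenser's lever, on the axle (which lies along the dispenser's x), 107 mm above the worktop.
- gate_foot_loaded (a point): Centre of the lower edge of the loaded dispenser's steel gate plate (8 mm thick, 24 mm wide, 40 mm high), in the middle of the lane, 67 mm above the worktop when shut; it hangs from the lever's inner arm, which reaches 114 mm from the pivot over the lane.
- tin_center (a point): Centre of the plain silver tin (36 mm diameter, 60 mm long, 90 g), which lies across the lane behind the gate. z is the tin's axis, level and along the dispenser's y.
- salt_mill: Glass salt shaker with a grey top, 44 mm wide, 90 mm high, standing behind the work; origin at the centre of its underside.
- pepper_mill: Wooden pepper mill, 58 mm wide, 170 mm high, standing behind the work; origin at the centre of its underside.
- red_lid_jar: Small glass jar with a red lid, 65 mm wide, 82 mm high, standing behind the work; origin at the centre of its underside.
- tin: The silver tin itself; origin at the centre of one end face (the one on the dispenser's +y side), z along its axis.
There are look-alikes about, which are no part of the job. What is shaped like the pepper_mill but red or yellow is not meant. What is shaped like the salt_mill but purple is not meant.

How it is judged (in metres and radians):
On the way, in this order (a step that is already met when the one before it is completed fails the run):
1. the fingers press the loaded dispenser's paddle down and its gate rises (value of joint lever_loaded above 0.2 rad and contact force between the fingers and paddle_loaded above 0.5 N), for 0.05 s.
2. the tin rolls out under the gate to the front lip (x of tin_center in the frame of dispenser_loaded below -0.055 m), for 0.1 s.
At the end, for the whole second after the job is handed in: The tin lies at rest across the lane of its dispenser against the front lip (its centre 55 to 90 mm before the gate, within 20 mm of the lane's centre line, axis within 0.15 rad), both levers are back with the gates shut (under 0.05 rad), and the things around still stand (x of tin_center in the frame of dispenser_loaded between -0.09 and -0.055 m and y of tin_center in the frame of dispenser_loaded between -0.02 and 0.02 m and z of tin_center in the frame of dispenser_loaded between 0.045 and 0.068 m and angle between the z axis of tin_center and the y axis of dispenser_loaded, either way round below 0.15 rad and linear speed of tin below 0.03 m/s and value of joint each of lever_loaded, lever_empty below 0.05 rad and angle between each of salt_mill, pepper_mill, red_lid_jar's own z axis and vertical below 0.15 rad); the robot touches nothing.
It fails at once if the robot touches the tin (contact force between any of the arm, the fingers and tin above 0.5 N).
It fails at once if the robot touches the gate instead of the paddle (contact force between any of the arm, the fingers and gate_loaded above 1 N or contact force between any of the arm, the fingers and gate_arm_loaded above 1 N).
It fails at once if the tin is lifted out of the lane (z of tin_center in the frame of dispenser_loaded above 0.11 m).
It fails at once if the empty dispenser is pushed or its lever worked (value of joint lever_empty above 0.12 rad or contact force between any of the arm, the fingers and dispenser_empty above 3 N).
It fails at once if the salt shaker, pepper mill or jar is moved by more than 20 mm (distance of any of salt_mill, pepper_mill, red_lid_jar from where it was at the start of the episode above 0.02 m).
It also fails if it takes over 35 s, if anything falls off the work surface, if the arm or the gripper's body presses on something with over 40 N, if the wrist force passes 120 N, or if a joint passes its speed limit or range.

## Working session

There is one attempt and no reset: what is moved stays moved. The work goes in short steps, Python scripts to look and compute and a shell command to move; the robot and the scene stay as the last step left them, time stands still between calls to the robot, and variables do not carry over. Pictures are saved under pics/ and viewed, about 8 in all and at most 12, crops included, and the job is handed in when it is done.

```bash
mkdir -p pics; ls
cat > h.py <<'E'
import numpy as np, cv2, pickle
from bench import telemetry, vision, finish_job
def grab(n):
    f=vision.grab_frame(n); f={k:(np.array(v) if k in('pixels','pose') else v) for k,v in f.items()}
    return f
def save(f,p): cv2.imwrite(p,cv2.cvtColor(f['pixels'],cv2.COLOR_RGB2BGR))
def ray(f,u,v,fish=False):
    x,y=(u-f['cx'])/f['fx'],(v-f['cy'])/f['fy']
    if fish:
        r=np.hypot(x,y); d=np.array([x/r*np.sin(r),y/r*np.sin(r),np.cos(r)])
    else: d=np.array([x,y,1.])
    P=f['pose']; d=P[:3,:3]@d; return P[:3,3],d/np.linalg.norm(d)
def atz(f,u,v,z,fish=False):
    o,d=ray(f,u,v,fish); return o+d*(z-o[2])/d[2]
def tri(rs):
    A=sum(np.eye(3)-np.outer(d,d) for o,d in rs); b=sum((np.eye(3)-np.outer(d,d))@o for o,d in rs)
    p=np.linalg.solve(A,b); return p,[np.linalg.norm(np.cross(p-o,d)) for o,d in rs]
E
python3 - <<'E'
from h import *
fs={n:grab(n) for n in('scene','side')}
pickle.dump(fs,open('f0.pkl','wb'))
for n in fs: save(fs[n],f'pics/{n}0.png'); print(n,fs[n]['pose'].round(2).tolist(),fs[n]['fx'])
print(telemetry.state())
E
```

```text
pics
scene [[-0.55, -0.6, 0.58, -21.44], [-0.84, 0.39, -0.38, 441.75], [-0.0, -0.7, -0.72, 851.98], [0.0, 0.0, 0.0, 1.0]] 463.18331361672483
side [[-0.96, -0.18, 0.23, 343.64], [-0.29, 0.66, -0.7, 842.33], [-0.02, -0.73, -0.68, 868.15], [0.0, 0.0, 0.0, 1.0]] 598.3514086146669
{'t': 0.1, 'joint_pos': array([-1.43909689e+00,  3.59409245e-01,  1.51131054e+00, -7.00654319e-06,
        1.27248344e+00, -1.15137620e-01]), 'joint_vel': array([-0.00062456, -0.0015116 , -0.00265634,  0.00015685,  0.0003286 ,
        0.00185075]), 'tau': array([-5.55022289e-04, -5.28654420e+01, -2.79350227e+01, -3.39108528e-04,
        5.03732299e-03,  7.35099150e-06]), 'position': array([ 146.49231826, -581.22726779,  230.55695937]), 'ee_rot': array([3.03061115, 1.56918574, 1.70665395]), 'ft_force': array([-0.39164299,  0.47360965, -0.39409307]), 'wrist_torque': array([ 0.01166367, -0.03114422,  0.0254515 ]), 'gripper_width': 85.18143357597931}
```

View pics/scene0.png

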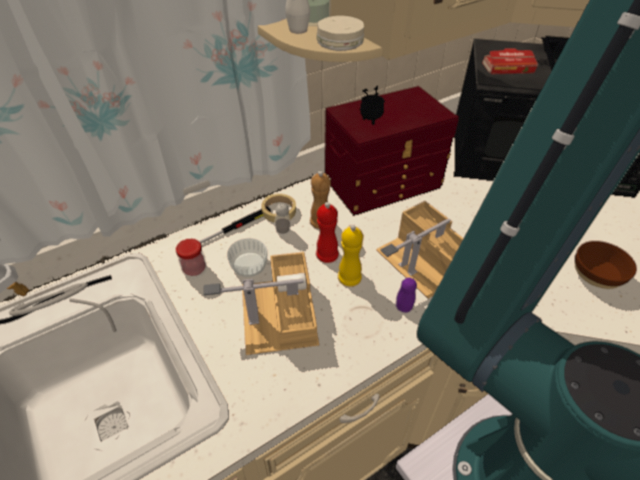

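View pics/side0.png

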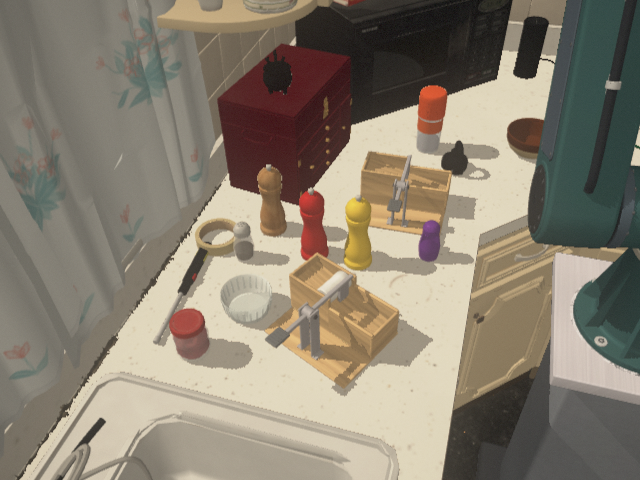

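Both dispensers are visible. The left one (side px ~(335,283)) seems to show a tin. I'll enlarge it in both views.

Run:
```python
from h import *
fs=pickle.load(open('f0.pkl','rb'))
a=fs['scene']['pixels'][235:360,190:340]; b=fs['side']['pixels'][235:395,250:410]
a=cv2.resize(a,(480,400),interpolation=cv2.INTER_CUBIC); b=cv2.resize(b,None,fx=2.5,fy=2.5,interpolation=cv2.INTER_CUBIC)[:400]
save({'pixels':cv2.resize(np.hstack([a,b[:, :320]]) if 0 else np.hstack([a[:, :400],b]),None,fx=1,fy=1)},'pics/crop.png')
```

```text
(no output)
```

View pics/crop.png

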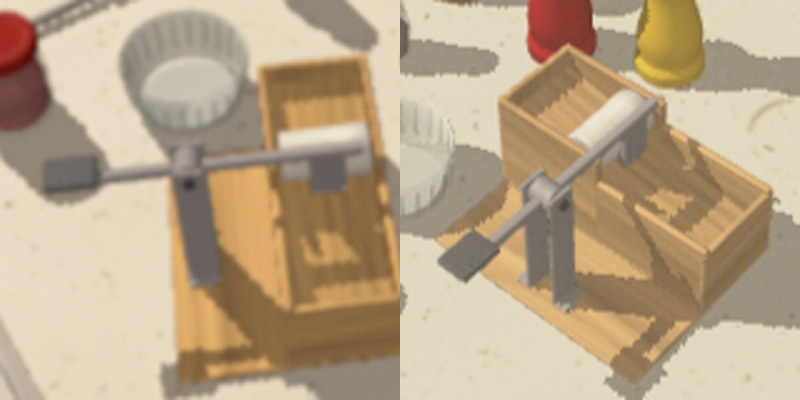

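The left dispenser holds the tin: it is behind the gate at scene px ~(290,283). Paddle top centre is at scene (212.2,288.4) and side (277.8,336.2). The pivot is at scene ~(248.1,283.4) and side ~(306.8,311).

Run:
```python
from h import *
fs=pickle.load(open('f0.pkl','rb')); S,D=fs['scene'],fs['side']
for n,a,b,z in [('paddle',(212.2,288.4),(277.8,336.2),116),('pivot',(248.1,283.4),(306.8,311),110),('armend',(303,281.5),(352,276.5),116)]:
    p,e=tri([ray(S,*a),ray(D,*b)]); print(n,p.round(1),np.round(e,1),atz(S,*a,z).round(1),atz(D,*b,z).round(1))
print('jar',atz(S,190,245,82).round(),atz(D,188,320,82).round(),'bowl',atz(D,246,298,20).round())
from scipy.spatial.transform import Rotation as R
s=telemetry.state(); print(R.from_euler('xyz',s['ee_rot']).as_matrix().round(3))
```

```text
paddle [593.7 293.4 113.8] [0.6 0.6] [592.5 293.4 116. ] [592.5 295.6 116. ]
pivot [567.4 225.7 109.3] [1.9 1.9] [569.  224.4 110. ] [565.8 228.2 110. ]
armend [515.2 124.1 103.3] [0.5 0.5] [506.6 129.2 116. ] [512.1 136.6 116. ]
jar [768. 276.  82.] [763. 280.  82.] bowl [714. 156.  20.]
[[-0.     0.97   0.244]
 [ 0.002  0.244 -0.97 ]
 [-1.     0.    -0.002]]
```

Paddle top is at about (593,294,114–116), and dispenser yaw is about -0.37. Next I swing over in steps with the fingers shutting, staying high.

```bash
python3 -m handwheel '[-0.01,0.051,-0.031,0,0,0,-1, -0.02,0.102,-0.062,0,0,0,-1, -0.03,0.154,-0.094,0,0,0,-1, -0.03,0.205,-0.125,0,0,0,-1, -0.03,0.256,-0.156,0,0,0,-1]'
python3 -m handwheel '[0,0.04,-0.033,-1.3,0,0,-1, 0,0.08,-0.066,-2.6,0,0,-1, 0,0.12,-0.1,-3.9,0,0,-1, 0,0.16,-0.133,-5.2,0,0,-1, 0,0.195,-0.165,-6.5,0,0,-1]'
python3 - <<'E'
from h import *
from scipy.spatial.transform import Rotation as R
s=telemetry.state(); print(s['joint_pos'].round(2),R.from_euler('xyz',s['ee_rot']).as_matrix().round(3),s['position'])
E
```

```text
t: 0.72
position: [357.7, -366.4, 261.3]
ee_rot: [1.416, 1.571, 0.092]
ft_force: [0.8, -0.2, -0.2]
gripper_width: -0.2
t: 1.35
position: [506.2, -158.6, 261.0]
ee_rot: [2.853, 1.57, 2.443]
ft_force: [0.6, -1.0, 0.9]
gripper_width: -0.3
[-0.43  0.23  1.62  0.    1.29 -0.02] [[-0.     0.399  0.917]
 [ 0.     0.917 -0.399]
 [-1.     0.    -0.   ]] [ 506.22993659 -158.63167669  261.02848858]
```

```bash
python3 -m handwheel '[0,0.056,-0.012,0,0,0,-1, 0,0.112,-0.025,0,0,0,-1, 0,0.168,-0.037,0,0,0,-1, 0,0.224,-0.05,0,0,0,-1, 0,0.28,-0.062,0,0,0,-1]'
python3 -m handwheel '[0,0.056,-0.013,0,0,0,-1, 0,0.112,-0.026,0,0,0,-1, 0,0.172,-0.039,0,0,0,-1, 0.02,0.172,-0.039,0,0,0,-1, 0.02,0.172,-0.039,0,0,0,-1]'
python3 - <<'E'
from h import *
fs={n:grab(n) for n in('wrist','side','scene')}
pickle.dump(fs,open('f1.pkl','wb'))
f=fs['wrist'];save(f,'pics/w1.png')
print(f['pose'].round(2).tolist(),f['fx'],f['cx'],f['cy'],telemetry.state()['position'])
b=cv2.resize(fs['side']['pixels'][200:380,220:420],None,fx=3,fy=3,interpolation=cv2.INTER_CUBIC); save({'pixels':b},'pics/s1.png')
E
```

```text
t: 1.98
position: [561.9, 122.7, 261.0]
ee_rot: [-2.523, 1.57, -2.939]
ft_force: [0.4, -1.0, 0.3]
gripper_width: 0.3
t: 2.6
position: [594.2, 294.0, 239.0]
ee_rot: [-2.341, 1.566, -2.756]
ft_force: [-0.2, -0.3, -0.6]
gripper_width: 0.4
[[0.92, -0.39, -0.11, 621.79], [-0.4, -0.88, -0.24, 355.8], [-0.0, 0.27, -0.96, 382.81], [0.0, 0.0, 0.0, 1.0]] 371.64829954431775 318.6432761524872 240.05687895629498 [596.06482273 293.16789708 241.75554079]
```

View pics/w1.png

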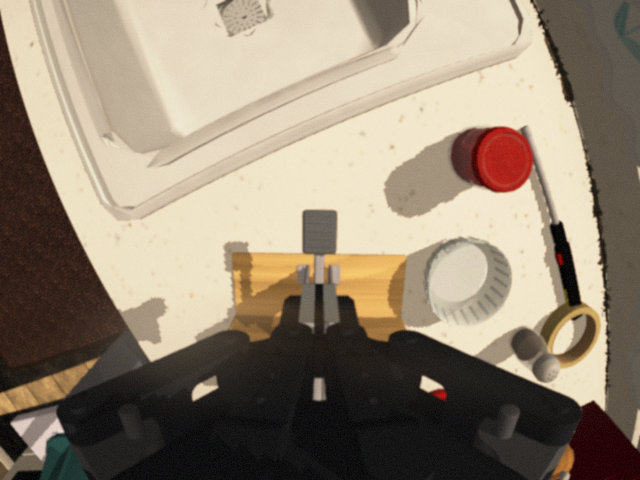

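View pics/s1.png

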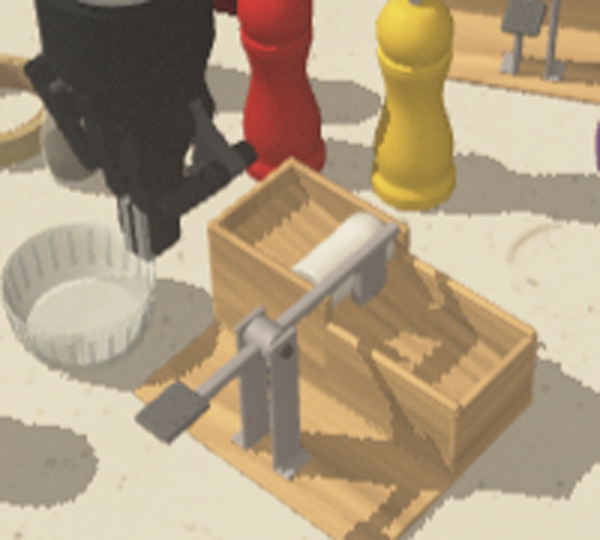

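In the wrist view the paddle's top face spans px (303–337, 210–252), centre (320,231), aligned with the tool. The fingers are above it, and the tin is behind the gate in the side view.

Run:
```python
from h import *
f0=pickle.load(open('f0.pkl','rb'));f=pickle.load(open('f1.pkl','rb'))['wrist']
for c in [(320,231),(303,210),(337,210),(303,252),(337,252)]: print(atz(f,*c,115,True).round(1))
print(tri([ray(f,320,231,True),ray(f0['scene'],212.2,288.4),ray(f0['side'],277.8,336.2)]))
from scipy.spatial.transform import Rotation as R
s=telemetry.state(); print(R.from_euler('xyz',s['ee_rot']).as_matrix().round(3),s['position'])
```

```text
[594.3 293.8 115. ]
[589.3 313.4 115. ]
[612.1 303.3 115. ]
[575.9 284.  115. ]
[599.5 273.7 115. ]
(array([593.96944149, 293.31318033, 113.47224286]), [np.float64(0.19894905634281132), np.float64(0.6154383363091238), np.float64(0.645784493154942)])
[[ 0.     0.405  0.914]
 [-0.     0.914 -0.405]
 [-1.    -0.     0.   ]] [596.06482273 293.16789708 241.75554079]
```

```bash
python3 -m handwheel '[0.04,0.0024,-0.002,0,0,0,-1, 0.08,0.0024,-0.002,0,0,0,-1, 0.11,0.0024,-0.002,0,0,0,-1, 0.118,0.0024,-0.002,0,0,0,-1, 0.118,0.0024,-0.002,0,0,0,-1]'
python3 -m handwheel '[0.006,0,0,0,0,0,-1, 0.012,0,0,0,0,0,-1, 0.018,0,0,0,0,0,-1, 0.024,0,0,0,0,0,-1, 0.024,0,0,0,0,0,-1]'
```

```text
t: 3.38
position: [595.6, 296.5, 124.1]
ee_rot: [0.929, 1.57, 0.512]
ft_force: [-0.6, -0.2, 0.2]
gripper_width: -0.2
t: 4.0
position: [595.7, 297.2, 99.2]
ee_rot: [0.867, 1.57, 0.45]
ft_force: [2.4, 1.7, 2.8]
gripper_width: 0.1
```

Contact is confirmed, at about 3 N upward. I'll press on to z≈82 and hold.

```bash
python3 -m handwheel '[0.006,0,0,0,0,0,-1, 0.012,0,0,0,0,0,-1, 0.018,0,0,0,0,0,-1, 0.018,0,0,0,0,0,-1, 0.018,0,0,0,0,0,-1]'
python3 -m handwheel '[0,0,0,0,0,0,-1, 0,0,0,0,0,0,-1, 0,0,0,0,0,0,-1, 0,0,0,0,0,0,-1, 0,0,0,0,0,0,-1]'
python3 -m handwheel '[0,0,0,0,0,0,-1, 0,0,0,0,0,0,-1, 0,0,0,0,0,0,-1, 0,0,0,0,0,0,-1, 0,0,0,0,0,0,-1]'
python3 - <<'E'
from h import *
fs={n:grab(n) for n in('side','scene')}
a=cv2.resize(fs['scene']['pixels'][225:365,190:340],(430,400),interpolation=cv2.INTER_CUBIC)
b=cv2.resize(fs['side']['pixels'][225:385,260:408],(370,400),interpolation=cv2.INTER_CUBIC)
save({'pixels':np.hstack([a,b])},'pics/p2.png')
E
```

```text
t: 4.62
position: [594.4, 296.5, 81.2]
ee_rot: [-2.308, 1.569, -2.724]
ft_force: [0.3, -0.8, 5.1]
gripper_width: -0.1
t: 5.25
position: [594.4, 296.5, 81.4]
ee_rot: [-2.317, 1.569, -2.733]
ft_force: [0.1, 0.0, 4.8]
gripper_width: 0.3
t: 5.88
position: [594.4, 296.5, 81.4]
ee_rot: [-2.32, 1.569, -2.736]
ft_force: [0.1, -1.7, 5.3]
gripper_width: 0.1
```

View pics/p2.png

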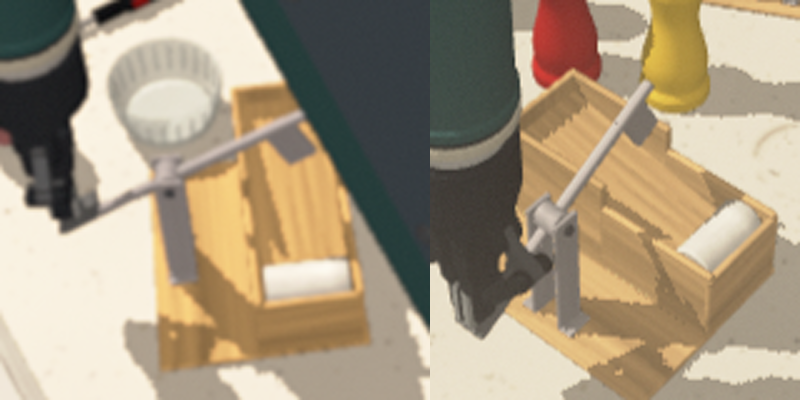

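The gate is up and the tin lies square at the front lip (crop px ~(305,278) scene, ~(722,235) side). Next I ease up and retreat straight up.

```bash
python3 -m handwheel '[-0.008,0,0,0,0,0,-1, -0.016,0,0,0,0,0,-1, -0.024,0,0,0,0,0,-1, -0.032,0,0,0,0,0,-1, -0.04,0,0,0,0,0,-1]'
python3 -m handwheel '[-0.03,0,0,0,0,0,-1, -0.07,0,0,0,0,0,-1, -0.11,0,0,0,0,0,-1, -0.13,0,0,0,0,0,-1, -0.13,0,0,0,0,0,-1]'
python3 -m handwheel '[0,0,0,0,0,0,-1, 0,0,0,0,0,0,-1, 0,0,0,0,0,0,-1, 0,0,0,0,0,0,-1, 0,0,0,0,0,0,-1]'
python3 - <<'E'
from h import *
fs={n:grab(n) for n in('side','scene')}
a=cv2.resize(fs['scene']['pixels'][225:365,190:340],(430,400),interpolation=cv2.INTER_CUBIC)
b=cv2.resize(fs['side']['pixels'][225:385,260:408],(370,400),interpolation=cv2.INTER_CUBIC)
save({'pixels':np.hstack([a,b])},'pics/p3.png')
E
```

```text
t: 6.6
position: [594.1, 295.9, 121.3]
ee_rot: [-2.035, 1.568, -2.451]
ft_force: [-0.2, 0.4, -0.2]
gripper_width: -0.0
t: 7.22
position: [595.3, 296.4, 252.6]
ee_rot: [0.302, 1.569, -0.114]
ft_force: [-0.5, -0.4, -0.4]
gripper_width: -0.4
t: 7.85
position: [595.1, 296.9, 251.2]
ee_rot: [-2.603, 1.571, -3.019]
ft_force: [0.6, -0.2, 0.3]
gripper_width: 0.0
```

View pics/p3.png

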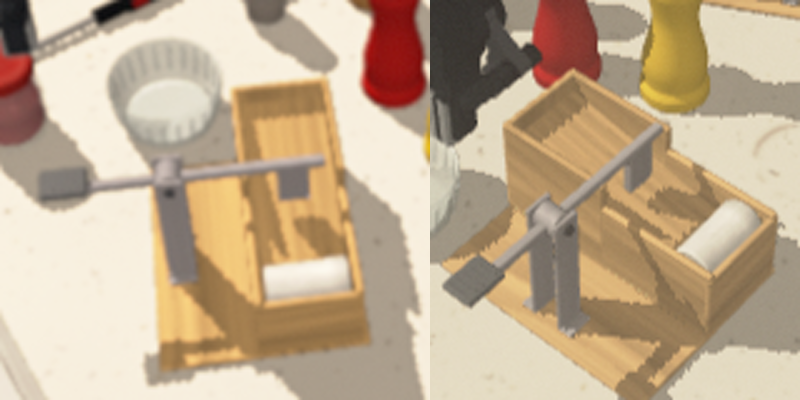

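The lever is back level, the gate is shut, the tin rests at the lip and the robot is clear.

```bash
python3 -c "from bench import finish_job; print(finish_job())"
```

```text
the job is handed in; nothing more can be done
None
```

The tin is out at the front lip and the gate has dropped shut again; I handed the job in at about 8 s of the 35 s allowed.

- **Dispenser:** The left dispenser held the tin. Three camera views agreed on its paddle top to within 1 mm, at about (594, 293, 114) mm.
- **Press:** I pressed the paddle with shut fingers down to about 81 mm and held it there for over 1 s. The wrist force rose from about 3 N to about 5 N, as expected. Pictures taken while pressing showed the gate up and the tin lying square at the lip.
- **Release:** I let go straight upward to about 250 mm. The last pictures show the lever back at rest, the gate shut and the tin still at the lip. The wrist force was near zero.
- **Other things:** I did not go near the empty dispenser or the things standing around. After the release I checked only the area round the loaded dispenser, so not everything was looked at again.

No check failed or disagreed.

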